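Square a stack of panel blanks in the jig and lock it

ROBOT

A 6-joint arm with a two-finger parallel gripper is mounted at the origin on the work surface. World frame = base frame: x ahead of the robot, y to its left, z up, the work surface at z = 0. Lengths are in mm, angles in degrees, forces in N, time in s.
With the tool pointing down it reaches from about 300 to 850 mm from the base axis. Payload 4.2 kg.
Tool frame: the origin (TCP) lies midway between the tips of the shut fingers; the grasp point (between the pads) lies 19 mm behind it; z points along the fingers, y is the line along which they close (so a half turn about z gives the same grasp; the last joint's range is limited). The gripper opens to 91 mm and grips with 3 to 60 N. Pads are 32 mm wide; open, the fingers measure 118 mm over their backs; the gripper's body (76 mm by 178 mm) begins 60 mm behind the grasp point.
Start: joints at [-73.052, 18.312, 89.639, -0, 72.044, -1.146], TCP at [178.585, -546.581, 213.976] pointing down, gripper open.
Joint ranges: [-177.97, 177.97], [-48.28, 115.42], [12.27, 149.76], [-77.06, 257.06], [2.81, 150.46], [-146.56, 146.56]. Speed limits (degrees/s): [147.25, 147.25, 180, 180, 180, 180].

INTERFACE

Orientations are given as [roll, pitch, yaw] about the fixed x, y, z axes, in that order (R = Rz(yaw) Ry(pitch) Rx(roll)).
In Python, from workcell import env gives the robot as it stands.
- The arm moves only by the tool send_rows, never from a script. Its argument "steps" is a list that holds one entry, the list of rows, each a list of 5 numbers: the shift along the tool's x, y, z scaled (see below), then the turn about the tool's z scaled (see below), then the opening, from 0 (shut) to 1 (fully open). In form: [[[dx, dy, dz, yaw, fingers], ...]]. A call has 1 to 5 rows; each row shifts and turns the commanded pose from where the row before left it, along the tool's axes as they then stand; what a row does not reach is not made up. The controller multiplies each number of a shift by 0.04 m and each number of a turn by 0.12 rad. A row lasts 1/12 s, in which the tool goes at most 41.7 mm and 7.16 degrees, less where a joint would pass 70% of its speed; a pose out of reach is approached as far as the arm can. A call with a number of a shift or a turn outside -1 to 1 is refused whole. A call with a gripper value outside its range is refused whole. The fingers move at their own pace and stop on an object; "squeeze" is the grip in N (left out, the last holds). Time passes only in rows, so rows that do not move let the fingers close. It gives the time, the measured TCP pose, the force, the opening and the grip force at its end, in the units of the state.
- env.state(): the state, without advancing time (a new reading comes with each control period).
- env.grab_frame(name): name is "scene" or "top" or "wrist"; returns a dict with "pixels" (420x560x3 uint8, red, green, blue), "depth" (420x560 float32, mm along the optical axis (not along the pixel's ray), 0 where there is no reading), "intrinsics" (3x3 intrinsics, pixels), "cam_to_world" (4x4, takes a point from camera to world coordinates). Camera axes: x right, y down, z forward; pixel columns grow to the right and rows downward; lengths in mm; the calibration is good to about 2 mm. A picture is of the moment at which its call begins.
- env.job_done(): hands the job in; it is judged then, once.
The state is a dict: "time_s": time; "qpos": joint angles; "qvel": joint speeds; "effort": joint torques, N m; "ee_pos": TCP position; "ee_rot": TCP orientation; "force": force on the tool from outside, world axes, zero at the start; "torque": the same for the moment, N m; "gripper_width": finger opening in mm; "gripper_force": force on a finger pad.
Only numpy, scipy, OpenCV 4.12 (cv2) and the standard library are available. Lean on these libraries where they do the work, as an engineer would, in place of code of your own. Each camera call takes 0.05 s, during which the arm holds its last target. There are 200 camera calls.

TASK

Tap the fanned-out stack of four panel blanks into the corner of the squaring jig until every plate lies flat with its edges flush against both fences, all four in line. Then push the black slide knob fully home so that the locking bar holds the stack. Leave the other things on the bench where they are.

Things in the scene. Friction and masses are not known exactly. Their poses are not given: they have to be found in the camera images.
- jig: Squaring jig, fixed to the table: dark steel base plate (jig x -110 to +95, y -140 to +110 mm, top face 12 mm above the table) with two grey fences that make a corner at its +x, +y end; the other two sides are open. Origin on the table (base underside), z up. A plate home in the corner is square to the jig, its centre at jig x = +20, y = +20 mm
- corner (a point): inner corner where the two fences meet the base plate's top: jig x 75, y 90, z 12 mm; axes as the jig's. Fences rise 36 mm above the base plate, 20 mm thick. Far fence: inner face at jig x = +75 mm, from y -60 to +110. Side fence: inner face at jig y = +90 mm, from x -40 to +75
- lock (a joint): locking slide, m: 0 = fully home (knob against its guide, bar's nose in front of the squared stack's near edge), 0.060 = fully out. Stiff (about 5 N along jig +y), stays where it is left. Steel bar at jig x -55 to -39 mm, 16 to 44 mm above the table; nose tip at jig y -28 mm home, -88 mm out
- knob_face (a point): centre of the outer end face (looks along jig -y) of the slide's black round knob: 40 mm across, 26 mm long, axis along jig y, 34 mm above the table, jig x -47 mm; jig y = -166 mm when home, -226 mm when fully out; axes as the jig's. The slide's grey guide fills jig x -69 to -25, y -135 to -105 mm, top 60 mm above the table
- plate0: Aluminium-faced flat panel blank, 110 mm (own x) x 140 mm (own y) x 8 mm thick, one of four alike in a loose stack on the jig; this one is number 1 from below (underside 0 mm above the base plate). Origin at the centre of its underside
- plate1: Aluminium-faced flat panel blank, 110 mm (own x) x 140 mm (own y) x 8 mm thick, one of four alike in a loose stack on the jig; this one is number 2 from below (underside 8 mm above the base plate). Origin at the centre of its underside
- plate2: Aluminium-faced flat panel blank, 110 mm (own x) x 140 mm (own y) x 8 mm thick, one of four alike in a loose stack on the jig; this one is number 3 from below (underside 16 mm above the base plate). Origin at the centre of its underside
- plate3: Aluminium-faced flat panel blank, 110 mm (own x) x 140 mm (own y) x 8 mm thick, one of four alike in a loose stack on the jig; this one is number 4 from below (underside 24 mm above the base plate). Origin at the centre of its underside
- tape: Bystander: roll of tape, an upright-axis ring 100 mm across and 48 mm high, standing on the table near the jig's slide. Origin at the centre of its underside
- mallet: Bystander: rubber mallet with a 240 mm wooden handle, lying on the table on the left of the jig. Origin at the centre of its underside (mallet: on its axis line, handle along own -x)
- cartridge: Bystander: upright white sealant cartridge, 48 mm across, 245 mm high. Origin at the centre of its underside
- cleaner: Bystander: upright bottle, 70 mm across, 190 mm high. Origin at the centre of its underside
- profile: Bystander: aluminium U-profile offcut, 40 x 180 x 40 mm. Origin at the centre of its underside
- screwbin: Bystander: open grey bin, 160 x 110 x 70 mm. Origin at the centre of its underside
- foam: Bystander: white foam block, 120 x 90 x 50 mm. Origin at the centre of its underside
Things that resemble listed ones, but are neither listed nor needed, are in the scene too. What is shaped like the plate2 but green or purple is not meant.

How it is judged (in metres and radians):
On the way, in this order (a step that is already met when the one before it is completed fails the run):
1. all four plates are flush with both fences (x of each of plate0, plate1, plate2, plate3 in the frame of jig above 0.0175 m and y of each of plate0, plate1, plate2, plate3 in the frame of jig above 0.0175 m and angle between the x axis of each of plate0, plate1, plate2, plate3 and the x axis of jig, either way round below 0.025 rad and angle between each of plate0, plate1, plate2, plate3's own z axis and vertical below 0.03 rad), for 0.2 s.
2. then the slide knob is pushed fully home (value of joint lock below 0.004 m), for 0.2 s.
At the end, for the whole second after the job is handed in: Every plate lies flat in the stack in the jig's corner (tilt under 0.03 rad, centre 17.5 to 23.5 mm in jig x and y, that is edges within 2.5 mm of both fences, square to the jig within 0.025 rad, underside at most 40 mm above the table), and the locking slide is home (joint under 4 mm) (all of step 1 and x of each of plate0, plate1, plate2, plate3 in the frame of jig below 0.0235 m and y of each of plate0, plate1, plate2, plate3 in the frame of jig below 0.0235 m and z of each of plate0, plate1, plate2, plate3 in the frame of jig below 0.04 m and value of joint lock below 0.004 m); the robot touches nothing.
It fails at once if a bystander is moved more than 30 mm (distance of any of tape, mallet, cartridge, cleaner, profile, screwbin, foam from where it was at the start of the episode above 0.03 m).
It also fails if it takes over 67 s, if anything falls off the work surface, if the arm or the gripper's body presses on something with over 40 N, if the wrist force passes 120 N, or if a joint passes its speed limit or range.

## Working session

There is one attempt and no reset: what is moved stays moved. The work goes in short steps, Python scripts to look and compute and a tool call to move; the robot and the scene stay as the last step left them, time stands still between calls to the robot, and variables do not carry over. Pictures are saved under pics/ and viewed, at most 10 in all, crops included, and the job is handed in when it is done.

Besides the shell and the picture viewer there is one more tool, called after "Call:" as name(argument=value, ...) on one line, values as JSON. send_rows: Moves the arm, as the interface text tells. Shifts and turns lie within -1 to 1; 1 stands for 0.04 m of shift or 0.12 rad of turn. Its arguments: {"type":"object","properties":{"steps":{"type":"array"},"squeeze":{"type":"number"}},"required":["steps"]}

```bash
mkdir -p pics
cat > h.py <<'E'
from workcell import env
import numpy as np, cv2
def grab(n,save=None):
    f=env.grab_frame(n)
    if save: cv2.imwrite('pics/'+save,f['pixels'][:,:,::-1])
    return f
def pts(f):
    d=f['depth'];K=f['intrinsics'];v,u=np.indices(d.shape)
    c=np.stack([(u-K[0,2])/K[0,0]*d,(v-K[1,2])/K[1,1]*d,d,np.ones_like(d)],-1)
    return (c@np.array(f['cam_to_world']).T)[...,:3]
E
python3 - <<'E'
from h import *
for n in('top','scene'):
    f=grab(n,n+'.png'); np.savez(n+'.npz',**f); print(n,f['cam_to_world'],f['intrinsics'])
print(env.state())
E
```

```text
top [[ 1.61382647e-03 -9.84342388e-01  1.76259632e-01  2.95308443e+02]
 [-9.99998140e-01 -1.77473947e-03 -7.55293859e-04 -3.13537753e+01]
 [ 1.05628269e-03 -1.76258085e-01 -9.84343422e-01  1.29221503e+03]
 [ 0.00000000e+00  0.00000000e+00  0.00000000e+00  1.00000000e+00]] [[482.32479065   0.         289.6732654 ]
 [  0.         482.32479065 210.59800456]
 [  0.           0.           1.        ]]
scene [[ 2.38880500e-01  5.83302574e-01 -7.76333829e-01  1.42619616e+03]
 [ 9.71008180e-01 -1.36159836e-01  1.96478024e-01 -2.84963558e+02]
 [ 8.90065076e-03 -8.00761267e-01 -5.98917500e-01  7.62893684e+02]
 [ 0.00000000e+00  0.00000000e+00  0.00000000e+00  1.00000000e+00]] [[396.22013196   0.         280.62704397]
 [  0.         396.22013196 212.95339879]
 [  0.           0.           1.        ]]
{'time_s': 0.1, 'qpos': array([-7.30518456e+01,  1.83471005e+01,  8.96994456e+01, -4.67555819e-04,
        7.20413152e+01, -1.14485204e+00]), 'qvel': array([ 0.11594994, -0.05794633, -0.18163238,  0.05777828,  0.03236041,
       -0.10312793]), 'effort': array([ 1.05213709e-03, -4.13332522e+01, -2.32510024e+01,  7.28875701e-02,
        4.21731512e-02, -6.01297870e-05]), 'ee_pos': array([ 178.45290853, -546.14648398,  213.21292926]), 'ee_rot': array([-1.79912147e+02, -1.31101168e-03,  1.80931500e+01]), 'force': array([ 0.43178765,  0.03232807, -0.12348935]), 'torque': array([ 0.06585449, -0.03830305, -0.01804686]), 'gripper_force': 0.0, 'gripper_width': 91.43082204124354}
```

View pics/top.png

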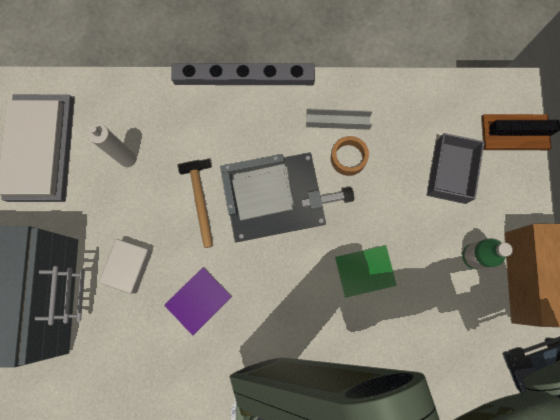

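View pics/scene.png

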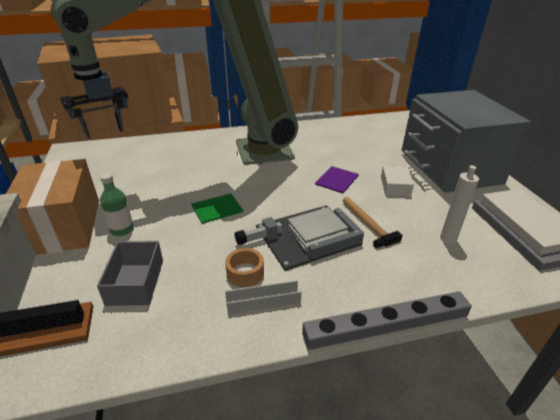

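Top view: jig around (272,197) with the fence corner at upper left, fanned plates at (263,192), knob at (348,195), tape at (350,155), mallet at (200,200). Next I measure heights in the jig area.

Run:
```python
from h import *
f=np.load('top.npz');P=pts(f)
c=f['pixels'][140:255,185:375,::-1]
cv2.imwrite('pics/c1.png',cv2.resize(c,None,fx=4,fy=4,interpolation=cv2.INTER_CUBIC))
z=P[140:255,185:375,2]
for r in range(0,115,5): print(140+r,' '.join('%3d'%z[r,k] for k in range(25,175,4)))
# base/fence/knob regions
def rect(m,name,h):
    m=m.astype(np.uint8); n,l,s,ce=cv2.connectedComponentsWithStats(m)
    for i in range(1,n):
        if s[i,4]>60:
            q=P[l==i][:,:2].astype(np.float32); print(name,s[i],cv2.minAreaRect(q),P[l==i].mean(0))
roi=np.zeros(P.shape[:2],bool);roi[145:250,215:360]=1
Z=P[...,2]
rect(roi&(Z>7)&(Z<65),'all',0)
rect(roi&(Z>45.5)&(Z<52),'fence',0)
```

```text
140  -2   3  -2   0  -7   0  -1  -1   2   3  -3   2  -1   0  -7   4  -1   0   0  -4   1   0  -1   0   0   3  -1  -5  -2  -2   0  -4  48  49  46  42  50  45
145   1   0   2   3   0  -2   0   1  -1   0  -3   0  -3   2   3  -3   1   1  -3  -4   0   0  -5  -1   2   2   0   0   0  -5  -3  51  46   7  -1   1  12  31
150  -3   1  -4  -4   2  -1   2   6  -5   0   0  -2   4  -2   5   0   3  -2  -2   0   0   3  -1   0   2   1  -1   2   0   0   2  42  -5   0   2   0  -1  -6
155   2   1   4   0   3   0   3   1   2  -1   3   5   0   0   2  -1  47  49  45   0   1  16  14  10  15   9   0  -1   1   2  -7  47   0   1  -4  -1   0   2
160   0  -3   3   3   2   0   2   1   1   0  50  47  48  45  48  42  51  47  47  11  10  14  16   9  14   8   1   1   0   0   1  50   3  -1  -1  -6   1   1
165  17  -3  -8  50  47  46  46  47  53  44  45  50  48  40  35  30  17  32  35  10  14   9  11  13   9  12   4  -4   0   0   0  27  46  48   1   2  -4  47
170   0  -2   0  48  46  45  43  37  28  25  14  36  30  32  34  34  37  42  44  26  11   7   7   8  10  10  11  -2   3  -6   3  -1  20  41  49  45  48  41
175   1 
[... 2659 characters left out ...]
979]
all [ 220  152  134   90 7345] ((573.4786376953125, -27.423812866210938), (206.5780487060547, 333.8175048828125), 11.301847457885742) [562.74983985   8.05633986  30.04758497]
fence [332 145  28  27 154] ((654.5216674804688, -174.17886352539062), (93.34593200683594, 44.63142013549805), 45.452796936035156) [ 651.01602836 -173.45055481   48.22196228]
fence [220 154  64  60 621] ((590.898681640625, 59.36894989013672), (136.04530334472656, 169.51963806152344), 11.112475395202637) [615.13534203  94.04380687  48.43362007]
fence [340 187  14  14  77] ((563.2359008789062, -182.59254455566406), (34.14519500732422, 31.801057815551758), 26.77964210510254) [ 563.56124614 -183.655756     49.2759513 ]
```

View pics/c1.png

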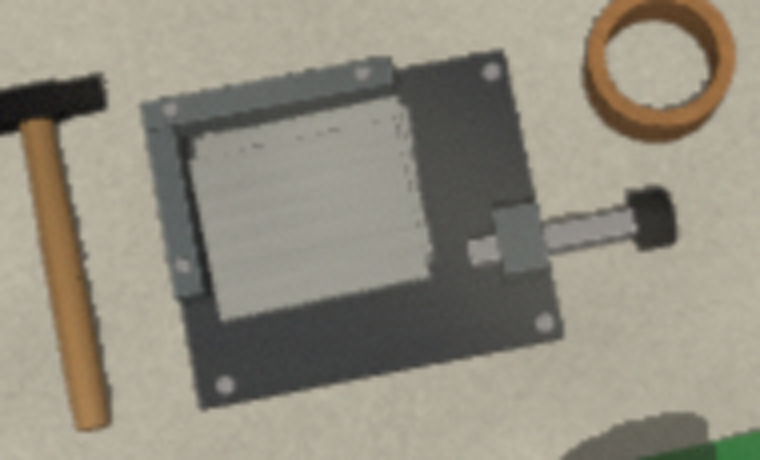

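```bash
cat >> h.py <<'E'
def cast(f,u,v,z):
    T=np.array(f['cam_to_world']);d=T[:3,:3]@np.linalg.solve(f['intrinsics'],[u,v,1.]);o=T[:3,3]
    return (o+d*(z-o[2])/d[2])[:2]
E
python3 - <<'E'
from h import *
f=np.load('top.npz')
g=lambda U,V,z:cast(f,185+(U+.5)/4-.5,140+(V+.5)/4-.5,z)
J=np.array([[95,-140],[-110,-140],[-110,110],[95,110],[95,-60],[-40,110],[-40,90]],float)
W=np.array([g(503,50,12),g(564,338,12),g(200,408,12),g(142,102,48),g(391,57,48),g(178,300,48),g(202,295,48)])
Jc=J-J.mean(0);Wc=W-W.mean(0);th=np.arctan2((Jc[:,0]*Wc[:,1]-Jc[:,1]*Wc[:,0]).sum(),(Jc*Wc).sum())
R=np.array([[np.cos(th),-np.sin(th)],[np.sin(th),np.cos(th)]]);t=W.mean(0)-R@J.mean(0)
print('jig',t,np.degrees(th));print((W-J@R.T-t).round(1))
np.savez('jig.npz',R=R,t=t)
inv=lambda w:(R.T@(w-t)).round(1)
print('top plate @44',[inv(g(*p,44)) for p in[(190,137),(403,97),(432,272),(220,320)]])
print('knob',inv(g(675,215,34)),'nose',inv(g(470,250,44)))
P=pts(f)
s=(P[...,:2]-t)@R; Z=P[...,2]
# extent of things above base in plate zone
m=(Z>17)&(Z<50)&(s[...,0]>-75)&(s[...,0]<72)&(s[...,1]>-85)&(s[...,1]<86)
for lo,hi in[(17,24),(24,32),(32,40),(40,48)]:
    q=s[m&(Z>lo)&(Z<hi)]; print(lo,len(q),np.percentile(q,[1,5,95,99],axis=0).round(0).tolist())
ee=env.state()['ee_pos'];print('tcp in jig',inv(ee[:2]))
a=P[(Z>40)&(Z<54)&(P[...,0]>590)&(P[...,0]<710)&(P[...,1]<-110)&(P[...,1]>-240)];print('tape',inv(np.median(a,0)[:2]))
E
```

```text
jig [568.21689547  28.28185242] 11.175917499812353
[[-0.2  1.5]
 [ 0.4  1.5]
 [ 1.3 -0.6]
 [ 0.8 -1.4]
 [-0.7 -0.4]
 [-0.5 -2.4]
 [-1.1  1.6]]
top plate @44 [array([66.8, 81.5]), array([ 66.6, -63. ]), array([-53.9, -59. ]), array([-58.6,  83.4])]
knob [ -45.3 -226. ] nose [-44.2 -86.5]
17 24 [[-74.0, -84.0], [-74.0, -80.0], [19.0, 55.0], [53.0, 58.0]]
24 50 [[-56.0, -64.0], [-38.0, -63.0], [71.0, 66.0], [71.0, 71.0]]
32 446 [[-58.0, -61.0], [-53.0, -60.0], [68.0, 75.0], [70.0, 81.0]]
40 1950 [[-56.0, -55.0], [-52.0, -49.0], [48.0, 78.0], [53.0, 83.0]]
tcp in jig [-493.7 -488. ]
tape [  45.9 -234.4]
```

Call:
send_rows(steps=[[[0, 0, 0, 1, 1], [0.62, -0.78, 0, 0, 1], [0.62, -0.78, 0, 0, 1], [0.62, -0.78, 0, 0, 1], [0.62, -0.78, 0, 0, 1]]])

```text
time_s: 0.52
ee_pos: [251.8, -403.1, 213.4]
ee_rot: [-179.9, 0.0, 11.1]
force: [0.3, 0.8, 0.1]
gripper_width: 91.4
gripper_force: 0.0
```

Call:
send_rows(steps=[[[0.62, -0.78, 0, 0, 1], [0.62, -0.78, 0, 0, 1], [0.62, -0.78, 0, 0, 1], [0.62, -0.78, 0, 0, 1], [0.62, -0.78, 0, 0, 1]]])

```text
time_s: 0.93
ee_pos: [343.1, -225.8, 213.8]
ee_rot: [-180.0, 0.0, 11.2]
force: [0.7, 0.4, 0.3]
gripper_width: 91.4
gripper_force: 0.0
```

Call:
send_rows(steps=[[[0.62, -0.78, 0, 0, 1], [0.62, -0.78, 0, 0, 1], [0.62, -0.78, 0, 0, 1], [0.62, -0.78, 0, 0, 1], [0.62, -0.78, 0, 0, 1]]])

```text
time_s: 1.35
ee_pos: [434.4, -48.6, 213.8]
ee_rot: [180.0, 0.0, 11.2]
force: [0.2, -1.4, 1.0]
gripper_width: 91.0
gripper_force: 0.0
```

```bash
cat >> h.py <<'E'
def where():
    s=env.state();j=np.load('jig.npz');p=s['ee_pos'];th=np.degrees(np.arctan2(j['R'][1,0],j['R'][0,0]))
    F=j['R'].T@s['force'][:2]
    print('t',round(s['time_s'],2),'jig',(j['R'].T@(p[:2]-j['t'])).round(1),'z',p[2].round(1),'rot',s['ee_rot'].round(2),'dyaw',round(s['ee_rot'][2]-th,2),'F',F.round(1),s['force'][2].round(1),'w',round(s['gripper_width'],1))
E
python3 -c "
from h import *
where()"
```

```text
t 1.35 jig [-146.2  -49.4] z 213.8 rot [1.7999e+02 1.0000e-02 1.1230e+01] dyaw 0.06 F [-0.1 -1.4] 1.0 w 91.0
```

Call:
send_rows(steps=[[[0.4, -0.7, 0, 0, 1], [0.4, -0.6, 0, 0, 1], [0, 0, 0, 0, 1], [0, 0, 0.9, 0, 1], [0, 0, 0.9, 0, 1]]])

```text
time_s: 1.77
ee_pos: [457.0, 6.8, 142.5]
ee_rot: [179.9, -0.3, 11.3]
force: [0.5, 0.1, -1.0]
gripper_width: 91.2
gripper_force: 0.0
```

Call:
send_rows(steps=[[[0, 0, 0.9, 0, 1], [0, 0, 0.4, 0, 1], [0, 0, 0, 0, 1], [0, 0, 0, 0, 1]]])

```text
time_s: 2.1
ee_pos: [454.9, 6.2, 89.6]
ee_rot: [-180.0, 0.1, 11.2]
force: [0.2, -0.2, 0.3]
gripper_width: 91.4
gripper_force: 0.0
```

```bash
python3 -c "
from h import *
grab('wrist','w1.png')
where()"
```

```text
t 2.15 jig [-1.143e+02  1.000e-01] z 90.7 rot [ 1.7998e+02 -6.0000e-02  1.1190e+01] dyaw 0.02 F [-0.4 -0.1] -0.2 w 91.6
```

View pics/w1.png

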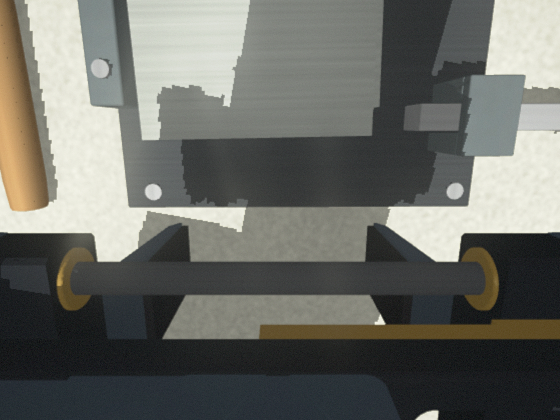

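The wrist view shows the plates' near edges at about row 137, well ahead of both fingers (tips near (170,240) and (385,240)). Descending.

Call:
send_rows(steps=[[[0, -0.35, 0.8, 0, 1], [0, 0, 0.8, 0, 1], [0, 0, 0.2, 0, 1], [0, 0, 0, 0, 1], [0, 0, 0, 0, 1]]])

```text
time_s: 2.57
ee_pos: [454.1, 20.2, 19.3]
ee_rot: [180.0, -0.1, 11.2]
force: [0.5, -0.4, 0.1]
gripper_width: 91.0
gripper_force: 0.0
```

```bash
python3 -c "
from h import *
where()"
```

```text
t 2.57 jig [-113.5   14.2] z 19.3 rot [ 1.7997e+02 -1.3000e-01  1.1210e+01] dyaw 0.03 F [ 0.4 -0.5] 0.1 w 91.0
```

Call:
send_rows(steps=[[[0.3, 0, 0.09, 0, 1], [0.3, 0, 0, 0, 1], [0.1, 0, 0, 0, 1], [0.1, 0, 0, 0, 1], [0.1, 0, 0, 0, 1]]])

```text
time_s: 2.98
ee_pos: [489.0, 27.4, 15.1]
ee_rot: [180.0, -0.1, 11.2]
force: [-0.6, -0.9, -0.9]
gripper_width: 91.3
gripper_force: 0.0
```

Call:
send_rows(steps=[[[0.1, 0, 0, 0, 1], [0.1, 0, 0, 0, 1], [0.1, 0, 0, 0, 1], [0.1, 0, 0, 0, 1], [0.1, 0, 0, 0, 1]]])

```text
time_s: 3.4
ee_pos: [506.1, 31.3, 14.1]
ee_rot: [-180.0, 0.2, 11.2]
force: [-6.3, -0.2, 3.1]
gripper_width: 91.1
gripper_force: 3.1
```

```bash
python3 -c "
from h import *
where()"
```

```text
t 3.4 jig [-60.3  15. ] z 14.1 rot [-179.97    0.23   11.24] dyaw 0.06 F [-6.2  1. ] 3.1 w 91.1
```

Call:
send_rows(steps=[[[0.08, 0, -0.03, 0, 1], [0.08, 0, 0, 0, 1], [0.05, 0, 0, 0, 1], [0, 0, 0, 0, 1]]])

```text
time_s: 3.73
ee_pos: [511.4, 32.1, 15.0]
ee_rot: [-180.0, 0.6, 11.2]
force: [-11.7, -3.4, 8.1]
gripper_width: 91.5
gripper_force: 5.8
```

```bash
python3 -c "
from h import *
where()"
```

```text
t 3.73 jig [-55.   14.8] z 15.0 rot [-179.97    0.6    11.24] dyaw 0.06 F [-12.1  -1.1] 8.1 w 91.5
```

Call:
send_rows(steps=[[[0.08, 0, 0, 0, 1], [0.08, 0, 0, 0, 1], [0, 0, 0, 0, 1]]])

```text
time_s: 3.98
ee_pos: [512.2, 32.4, 14.6]
ee_rot: [-179.9, 1.3, 11.3]
force: [-20.5, -6.8, 15.9]
gripper_width: 91.2
gripper_force: 11.0
```

```bash
python3 -c "
from h import *
where();f=grab('scene')
g=grab('wrist')['pixels'][100:300,:,::-1]
c=f['pixels'][180:290,220:400,::-1]
a=cv2.resize(c,(640,390),interpolation=cv2.INTER_CUBIC);b=cv2.resize(g,(560,200))
o=np.zeros((595,640,3),np.uint8);o[:390]=a;o[392:592,:560]=b
cv2.imwrite('pics/s2.png',o)"
```

```text
t 3.98 jig [-54.2  14.9] z 14.6 rot [-179.94    1.26   11.28] dyaw 0.11 F [-21.5  -2.7] 15.9 w 91.2
```

View pics/s2.png

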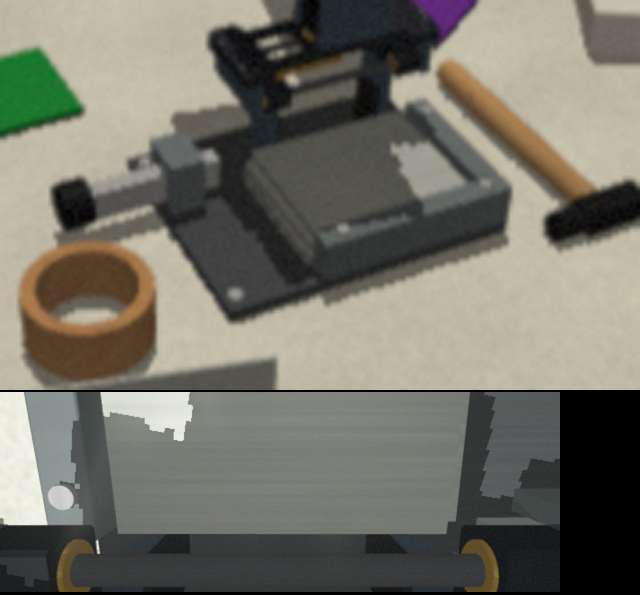

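The stack now sits against the far fence (force climbs without travel; scene crop shows plates at the fence). Retreat, lift, turn 90° and push along +y.

Call:
send_rows(steps=[[[-0.5, 0, 0, 0, 1], [0, 0, -0.9, 0, 1], [0, 0, -0.9, 0, 1], [0, 0, -0.9, 0, 1], [0.65, 0.7, 0, 0, 0.5]]])

```text
time_s: 4.5
ee_pos: [535.0, 10.3, 131.3]
ee_rot: [180.0, -0.7, 11.4]
force: [0.8, 0.6, 0.7]
gripper_width: 87.0
gripper_force: 0.0
```

Call:
send_rows(steps=[[[0.65, 0.7, 0, 0, 0.5], [0.65, 0.7, 0, 0, 0.5], [0.65, 0.7, 0, 0, 0.5], [0, 0, 0, -1, 0.5], [0, 0, 0, -1, 0.5]]])

```text
time_s: 4.92
ee_pos: [629.6, -61.1, 123.3]
ee_rot: [179.9, -0.2, 25.2]
force: [-0.8, 0.7, -0.3]
gripper_width: 54.1
gripper_force: 0.0
```

Call:
send_rows(steps=[[[0, 0, 0, -1, 0.5], [0, 0, 0, -1, 0.5], [0, 0, 0, -1, 0.5], [0, 0, 0, -1, 0.5], [0, 0, 0, -1, 0.5]]])

```text
time_s: 5.33
ee_pos: [628.0, -59.5, 123.8]
ee_rot: [179.8, -0.1, 59.7]
force: [-0.4, 0.1, -0.1]
gripper_width: 45.8
gripper_force: 0.0
```

Call:
send_rows(steps=[[[0, 0, 0, -1, 0.5], [0, 0, 0, -1, 0.5], [0, 0, 0, -1, 0.5], [0, 0, 0, -1, 0.5], [0, 0, 0, -1, 0.5]]])

```text
time_s: 5.75
ee_pos: [628.0, -59.5, 123.9]
ee_rot: [179.8, 0.0, 94.0]
force: [0.3, -0.1, 0.6]
gripper_width: 45.5
gripper_force: 0.0
```

Call:
send_rows(steps=[[[0, 0, 0, -1, 0.5], [0, 0, 0, 0, 0.5], [0, 0, 0, 0, 0.5]]])

```text
time_s: 6.0
ee_pos: [627.4, -59.4, 123.8]
ee_rot: [179.9, 0.0, 100.4]
force: [0.1, 0.1, 0.3]
gripper_width: 45.6
gripper_force: 0.0
```

```bash
python3 -c "
from h import *
where()"
```

```text
t 6.0 jig [ 41.1 -97.5] z 123.8 rot [1.7988e+02 4.0000e-02 1.0041e+02] dyaw 89.24 F [0.1 0.1] 0.3 w 45.6
```

Call:
send_rows(steps=[[[0, -0.45, 0, -0.11, 0.5], [0, 0, 0.9, 0, 0.5], [0, 0, 0.9, 0, 0.5], [0, 0, 0.75, 0, 0.5], [0, 0, 0, 0, 0.5]]])

```text
time_s: 6.42
ee_pos: [604.6, -62.2, 16.0]
ee_rot: [-179.4, -0.2, 101.2]
force: [-1.3, 0.6, 0.1]
gripper_width: 45.4
gripper_force: 0.0
```

Call:
send_rows(steps=[[[0, 0, 0, 0, 0.5]]])

```text
time_s: 6.5
ee_pos: [608.2, -62.6, 20.6]
ee_rot: [-179.9, -0.0, 101.3]
force: [0.7, 1.4, -0.2]
gripper_width: 45.5
gripper_force: 0.0
```

```bash
python3 -c "
from h import *
where()"
```

```text
t 6.5 jig [ 21.6 -96.9] z 20.6 rot [-1.7987e+02 -4.0000e-02  1.0125e+02] dyaw 90.08 F [1.  1.2] -0.2 w 45.5
```

Good pose. Lower ~5 mm and push +y (tool +x).

Call:
send_rows(steps=[[[0, 0, 0.12, 0, 0.5], [0.1, 0, 0, 0, 0.5], [0.1, 0, 0, 0, 0.5], [0.1, 0, 0, 0, 0.5], [0.1, 0, 0, 0, 0.5]]])

```text
time_s: 6.92
ee_pos: [606.5, -46.9, 18.0]
ee_rot: [179.8, 0.1, 101.4]
force: [1.1, -4.2, 2.3]
gripper_width: 45.7
gripper_force: 1.8
```

Call:
send_rows(steps=[[[0.1, 0, 0, 0, 0.5], [0.1, 0, 0, 0, 0.5], [0.1, 0, 0, 0, 0.5], [0, 0, 0, 0, 0.5]]])

```text
time_s: 7.25
ee_pos: [604.2, -35.6, 17.8]
ee_rot: [179.9, 0.1, 101.4]
force: [0.9, -4.8, 2.6]
gripper_width: 45.9
gripper_force: 2.2
```

```bash
python3 -c "
from h import *
where()"
```

```text
t 7.25 jig [ 22.9 -69.6] z 17.8 rot [1.7986e+02 1.4000e-01 1.0144e+02] dyaw 90.27 F [-0.1 -4.9] 2.6 w 45.9
```

Call:
send_rows(steps=[[[0.08, 0, 0.05, 0, 0.5], [0.08, 0, 0, 0, 0.5], [0.08, 0, 0, 0, 0.5], [0, 0, 0, 0, 0.5]]])

```text
time_s: 7.58
ee_pos: [603.1, -34.1, 16.8]
ee_rot: [179.9, 0.9, 101.8]
force: [-0.8, -29.5, 7.5]
gripper_width: 45.6
gripper_force: 14.6
```

Call:
send_rows(steps=[[[0.08, 0, 0, 0, 0.5], [0.08, 0, 0, 0, 0.5], [0, 0, 0, 0, 0.5]]])

```text
time_s: 7.83
ee_pos: [603.2, -33.7, 17.0]
ee_rot: [179.9, 1.4, 102.0]
force: [2.8, -49.0, 5.4]
gripper_width: 45.8
gripper_force: 24.3
```

```bash
python3 -c "
from h import *
where()"
```

```text
t 7.83 jig [ 22.3 -67.6] z 17.0 rot [179.85   1.44 102.02] dyaw 90.84 F [ -6.7 -48.6] 5.4 w 45.8
```

Solid contact with the side fence. Back off, lift, and check from above.

Call:
send_rows(steps=[[[-0.5, 0, 0, 0, 0.5], [-0.3, 0, 0, 0, 0.5], [0, 0, -0.9, 0, 0.5], [0, 0, -0.9, 0, 0.5], [-0.9, 0, -0.3, 0, 0.5]]])

```text
time_s: 8.25
ee_pos: [614.5, -81.3, 103.1]
ee_rot: [179.7, -0.2, 101.6]
force: [0.9, -0.3, -0.3]
gripper_width: 45.3
gripper_force: 0.0
```

Call:
send_rows(steps=[[[-0.9, 0, 0, 0, 0.5], [-0.9, 0, 0, 0, 0.5], [0, 0, 0, 0, 0.5]]])

```text
time_s: 8.5
ee_pos: [628.8, -161.5, 99.0]
ee_rot: [179.9, 0.1, 101.1]
force: [-0.0, 0.0, -0.3]
gripper_width: 45.3
gripper_force: 0.0
```

```bash
python3 -c "
from h import *
where();f=grab('top');np.savez('top2.npz',**f)
g=grab('scene')
o=np.zeros((596,760,3),np.uint8)
o[:400,:600]=cv2.resize(f['pixels'][150:230,215:335,::-1],(600,400),interpolation=cv2.INTER_CUBIC)
o[400:,:400]=cv2.resize(g['pixels'][205:275,260:400,::-1],(400,196),interpolation=cv2.INTER_CUBIC)
cv2.imwrite('pics/c3.png',o)"
```

```text
t 8.5 jig [  22.7 -197.9] z 99.0 rot [1.7989e+02 1.5000e-01 1.0114e+02] dyaw 89.97 F [-0.  0.] -0.3 w 45.3
```

View pics/c3.png

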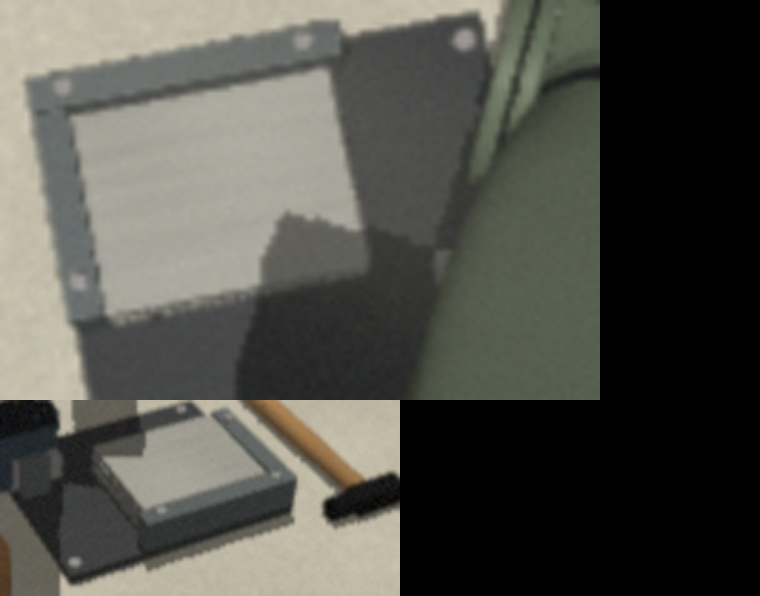

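Stack is in line and flush at the side fence; there is still a thin dark gap along the far fence (rows 70–110 of the crop), so I push +x once more, firmer.

Call:
send_rows(steps=[[[0.89, -0.49, 0, 0, 1], [0.89, -0.49, 0, 0, 1], [0.89, -0.49, 0, 0, 1], [0.89, -0.49, 0, 0, 1], [0.89, -0.49, 0, 0, 1]]])

```text
time_s: 9.02
ee_pos: [493.7, 1.4, 98.3]
ee_rot: [-179.9, -0.1, 101.4]
force: [0.5, -0.3, 0.6]
gripper_width: 76.0
gripper_force: 0.0
```

Call:
send_rows(steps=[[[0.89, -0.49, 0, 0, 1], [0, 0, 0, 1, 1], [0, 0, 0, 1, 1], [0, 0, 0, 1, 1], [0, 0, 0, 1, 1]]])

```text
time_s: 9.43
ee_pos: [468.7, 31.6, 98.6]
ee_rot: [-179.9, -0.0, 73.6]
force: [0.4, -0.9, 0.8]
gripper_width: 91.3
gripper_force: 0.0
```

Call:
send_rows(steps=[[[0, 0, 0, 1, 1], [0, 0, 0, 1, 1], [0, 0, 0, 1, 1], [0, 0, 0, 1, 1], [0, 0, 0, 1, 1]]])

```text
time_s: 9.85
ee_pos: [468.8, 31.2, 98.4]
ee_rot: [-179.9, 0.0, 39.2]
force: [-0.3, 0.9, 0.1]
gripper_width: 91.6
gripper_force: 0.0
```

Call:
send_rows(steps=[[[0, 0, 0, 1, 1], [0, 0, 0, 1, 1], [0, 0, 0, 1, 1], [0, 0, 0, 1, 1], [0, 0, 0, 0.08, 1]]])

```text
time_s: 10.27
ee_pos: [469.0, 31.0, 98.4]
ee_rot: [-179.9, 0.1, 11.4]
force: [0.7, 0.0, 0.4]
gripper_width: 91.2
gripper_force: 0.0
```

Call:
send_rows(steps=[[[0, 0, 0, 0, 1], [0, 0, 0, 0, 1]]])

```text
time_s: 10.43
ee_pos: [469.6, 30.3, 98.6]
ee_rot: [-180.0, 0.0, 11.6]
force: [-0.7, 0.2, 0.0]
gripper_width: 91.2
gripper_force: 0.0
```

```bash
python3 -c "
from h import *
where();f=grab('top')
f0=np.load('jig.npz');R,t=f0['R'],f0['t']
# plate/fence brightness profile along jig x at several y, height 44
G=cv2.cvtColor(f['pixels'],cv2.COLOR_RGB2GRAY)
T=np.array(f['cam_to_world']);K=f['intrinsics']
def proj(p):
    c=T[:3,:3].T@(np.array(p)-T[:3,3]);q=K@c;return q[:2]/q[2]
for y in (-35,-10,15,40,65):
    r=[];
    for x in range(60,86,2):
        w=R@[x,y]+t;u=proj([w[0],w[1],44]);r.append(int(cv2.getRectSubPix(G,(1,1),(float(u[0]),float(u[1])))[0,0]))
    print(y,r)
"
```

```text
t 10.43 jig [-96.4  21.1] z 98.6 rot [-1.7997e+02  4.0000e-02  1.1620e+01] dyaw 0.44 F [-0.6  0.3] 0.0 w 91.2
-35 [105, 131, 153, 156, 153, 134, 104, 82, 79, 86, 99, 104, 111]
-10 [96, 106, 131, 152, 151, 130, 102, 76, 77, 89, 101, 101, 101]
15 [93, 92, 91, 91, 90, 88, 75, 71, 79, 96, 102, 101, 102]
40 [155, 154, 153, 152, 148, 136, 101, 84, 81, 92, 100, 103, 103]
65 [152, 151, 150, 149, 145, 126, 99, 77, 79, 89, 102, 103, 103]
```

Call:
send_rows(steps=[[[0, 0.12, 0.9, 0.06, 1], [0, 0, 0.9, 0, 1], [0, 0, 0.2, 0, 1], [0, 0, 0, 0, 1], [0, 0, 0, 0, 1]]])

```text
time_s: 10.9
ee_pos: [471.6, 24.9, 19.2]
ee_rot: [-180.0, -0.0, 11.0]
force: [0.9, -0.3, -0.3]
gripper_width: 90.7
gripper_force: 0.0
```

```bash
python3 -c "
from h import *
where()"
```

```text
t 10.9 jig [-95.5  15.4] z 19.2 rot [-180.     -0.     11.05] dyaw -0.13 F [ 0.8 -0.4] -0.3 w 90.7
```

Call:
send_rows(steps=[[[0.2, 0, 0.08, 0, 1], [0.2, 0, 0, 0, 1], [0.2, 0, 0, 0, 1], [0.1, 0, 0, 0, 1], [0.1, 0, 0, 0, 1]]])

```text
time_s: 11.32
ee_pos: [504.0, 31.1, 16.2]
ee_rot: [180.0, -0.1, 11.0]
force: [-0.1, 0.8, -0.3]
gripper_width: 91.1
gripper_force: 0.0
```

Call:
send_rows(steps=[[[0.1, 0, 0, 0, 1], [0.08, 0, 0, 0, 1], [0.08, 0, 0, 0, 1], [0.08, 0, 0, 0, 1], [0, 0, 0, 0, 1]]])

```text
time_s: 11.73
ee_pos: [513.6, 33.3, 15.1]
ee_rot: [-180.0, 0.3, 11.0]
force: [-4.4, -1.4, 3.5]
gripper_width: 91.4
gripper_force: 2.3
```

```bash
python3 -c "
from h import *
where()"
```

```text
t 11.73 jig [-52.7  15.5] z 15.1 rot [-179.97    0.33   11.03] dyaw -0.14 F [-4.5 -0.5] 3.5 w 91.4
```

Continue pushing until the force climbs clearly.

Call:
send_rows(steps=[[[0.08, 0, 0, 0, 1], [0.08, 0, 0, 0, 1], [0.08, 0, 0, 0, 1], [0, 0, 0, 0, 1]]])

```text
time_s: 12.07
ee_pos: [514.4, 33.7, 14.3]
ee_rot: [-179.9, 1.4, 11.1]
force: [-20.5, -5.9, 15.6]
gripper_width: 91.4
gripper_force: 10.5
```

```bash
python3 -c "
from h import *
where()"
```

```text
t 12.07 jig [-51.7  15.8] z 14.3 rot [-179.92    1.37   11.13] dyaw -0.04 F [-21.2  -1.8] 15.6 w 91.4
```

Call:
send_rows(steps=[[[0.08, 0, 0, 0, 1], [0.08, 0, 0, 0, 1], [0.08, 0, 0, 0, 1], [0.08, 0, 0, 0, 1], [0, 0, 0, 0, 1]]])

```text
time_s: 12.48
ee_pos: [514.2, 33.7, 14.4]
ee_rot: [-179.9, 2.9, 11.2]
force: [-45.7, -14.2, 41.6]
gripper_width: 91.3
gripper_force: 24.8
```

```bash
python3 -c "
from h import *
where()"
```

```text
t 12.48 jig [-52.   15.8] z 14.4 rot [-179.87    2.91   11.19] dyaw 0.02 F [-47.6  -5.1] 41.6 w 91.3
```

Call:
send_rows(steps=[[[-0.4, 0, 0, 0, 1], [-0.6, 0, 0, 0, 1], [-0.6, 0, -0.3, 0, 1], [0, 0, -0.9, 0, 1], [0, 0, -0.9, 0, 1]]])

```text
time_s: 12.9
ee_pos: [472.1, 25.3, 99.0]
ee_rot: [-180.0, 0.3, 11.0]
force: [1.1, -0.5, -0.6]
gripper_width: 91.0
gripper_force: 0.0
```

Call:
send_rows(steps=[[[0, 0, 0, 0, 1], [0, 0, 0, 0, 1]]])

```text
time_s: 13.07
ee_pos: [477.0, 25.6, 101.6]
ee_rot: [179.9, -0.3, 11.0]
force: [-0.5, -0.8, -0.5]
gripper_width: 91.0
gripper_force: 0.0
```

```bash
python3 -c "
from h import *
where();f=grab('top')
f0=np.load('jig.npz');R,t=f0['R'],f0['t']
G=cv2.cvtColor(f['pixels'],cv2.COLOR_RGB2GRAY)
T=np.array(f['cam_to_world']);K=f['intrinsics']
def prof(f,mk,z,rng,G):
    T=np.array(f['cam_to_world']);K=f['intrinsics'];r=[]
    for a in rng:
        w=R@mk(a)+t;c=T[:3,:3].T@(np.array([w[0],w[1],z])-T[:3,3]);q=K@c;u=q[:2]/q[2]
        r.append(int(cv2.getRectSubPix(G,(1,1),(float(u[0]),float(u[1])))[0,0]))
    return r
for y in (-35,-10,15,40,65): print('far',y,prof(f,lambda a:[a,y],44,range(60,86,2),G))
for x in (-20,5,30,55): print('side',x,prof(f,lambda a:[x,a],44,range(76,100,2),G))
for y in (-35,15,65): print('near',y,prof(f,lambda a:[a,y],44,range(-50,-26,2),G))
w=grab('wrist','w4.png')
o=np.zeros((600,560,3),np.uint8)
o[:280]=w['pixels'][:280,:,::-1]
o[280:600,:480]=cv2.resize(f['pixels'][150:230,215:335,::-1],(480,320),interpolation=cv2.INTER_CUBIC)
cv2.imwrite('pics/w4.png',o)
"
```

```text
t 13.07 jig [-90.1  15. ] z 101.6 rot [179.94  -0.34  11.  ] dyaw -0.17 F [-0.7 -0.6] -0.5 w 91.0
far -35 [92, 93, 97, 107, 137, 154, 157, 150, 122, 97, 99, 103, 111]
far -10 [93, 93, 94, 98, 107, 136, 150, 146, 120, 107, 102, 100, 101]
far 15 [93, 94, 93, 93, 93, 93, 92, 87, 79, 77, 88, 100, 100]
far 40 [153, 155, 155, 155, 155, 153, 151, 144, 127, 101, 102, 103, 104]
far 65 [120, 140, 151, 152, 152, 150, 148, 143, 119, 100, 101, 103, 104]
side -20 [102, 104, 103, 101, 99, 91, 68, 51, 44, 46, 46, 50]
side 5 [119, 119, 117, 111, 90, 67, 50, 46, 53, 67, 77, 80]
side 30 [95, 89, 78, 61, 55, 61, 74, 78, 79, 79, 72, 55]
side 55 [59, 60, 69, 78, 81, 80, 76, 67, 51, 66, 75, 80]
near -35 [75, 80, 82, 82, 81, 82, 83, 83, 83, 83, 83, 84]
near 15 [91, 93, 94, 95, 96, 96, 99, 100, 101, 103, 102, 104]
near 65 [78, 82, 86, 89, 90, 92, 94, 97, 97, 97, 98, 99]
```

View pics/w4.png

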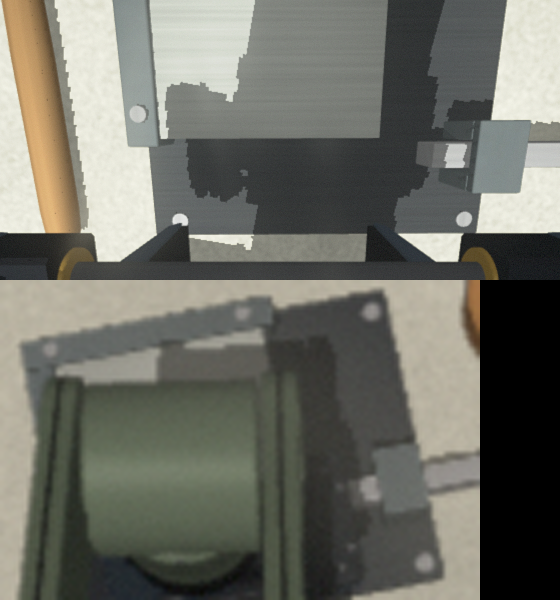

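Far-fence gap is now closed (plate edge ~76 in my slightly offset jig frame), side edge touches the side fence in the wrist view. Check lower plates through wrist depth.

```bash
python3 -c "
from h import *
f=grab('wrist');P=pts(f);j=np.load('jig.npz');s=(P[...,:2]-j['t'])@j['R'];Z=P[...,2]
print(np.array(f['cam_to_world'])[:3,3], j['R'].T@(np.array(f['cam_to_world'])[:2,3]-j['t']))
for y in (-35,0,30,60):
    m=(abs(s[...,1]-y)<3)&(s[...,0]>-46)&(s[...,0]<-26);o=np.argsort(s[m][:,0])
    print(y,[(round(a),round(z)) for a,z in zip(s[m][o,0][::12],Z[m][o][::12])])
for x in (-20,10,30):
    m=(abs(s[...,0]-x)<3)&(s[...,1]<-42)&(s[...,1]>-62);o=np.argsort(s[m][:,1])
    print('side',x,[(round(a),round(z)) for a,z in zip(s[m][o,1][::8],Z[m][o][::8])])
"
```

```text
[538.50718852  37.40618462 270.42179798] [-27.37781664  14.70970025]
-35 [(-46, 12), (-45, 12), (-44, 11), (-43, 13), (-42, 14), (-41, 13), (-40, 13), (-39, 12), (-38, 13), (-36, 12), (-36, 12), (-34, 45), (-33, 45), (-32, 44), (-32, 45), (-31, 46), (-30, 44), (-29, 45), (-29, 45), (-27, 46), (-27, 44), (-26, 45)]
0 [(-46, 11), (-45, 13), (-44, 12), (-43, 12), (-41, 11), (-41, 13), (-39, 12), (-38, 13), (-37, 11), (-36, 13), (-36, 14), (-33, 44), (-33, 45), (-32, 46), (-31, 44), (-30, 44), (-30, 46), (-28, 44), (-28, 44), (-27, 45)]
30 [(-46, 12), (-45, 13), (-44, 12), (-43, 13), (-41, 12), (-41, 14), (-39, 12), (-38, 12), (-37, 12), (-36, 13), (-34, 44), (-33, 44), (-33, 45), (-32, 45), (-31, 45), (-30, 44), (-30, 44), (-29, 44), (-28, 45), (-28, 44), (-27, 45)]
60 [(-46, 12), (-45, 12), (-44, 13), (-43, 13), (-42, 13), (-40, 13), (-39, 12), (-38, 13), (-37, 11), (-36, 13), (-34, 44), (-33, 45), (-33, 45), (-32, 45), (-31, 44), (-30, 44), (-30, 45), (-29, 45), (-28, 45), (-27, 44), (-26, 44)]
side -20 [(-62, 13), (-61, 13), (-60, 11), (-59, 14), (-50, 45), (-49, 45), (-49, 44), (-48, 44), (-48, 45), (-47, 46), (-47, 45), (-46, 44), (-46, 44), (-45, 44), (-45, 45), (-44, 45), (-44, 44), (-43, 44), (-43, 44), (-42, 44)]
side 10 [(-62, 13), (-61, 14), (-61, 15), (-60, 14), (-50, 44), (-50, 45), (-49, 45), (-49, 45), (-48, 45), (-48, 45), (-47, 45), (-47, 44), (-46, 45), (-46, 44), (-45, 45), (-45, 45), (-45, 43), (-44, 45), (-44, 45), (-43, 43), (-43, 44), (-42, 45)]
side 30 [(-62, 13), (-61, 12), (-61, 14), (-61, 13), (-60, 13), (-50, 44), (-50, 44), (-49, 44), (-49, 45), (-49, 44), (-48, 44), (-48, 43), (-47, 45), (-47, 44), (-46, 44), (-46, 43), (-45, 45), (-45, 44), (-45, 44), (-44, 45), (-44, 45), (-43, 44), (-43, 45), (-42, 45)]
```

Near edges are straight at −34.5 with nothing protruding, and the −y edge is at −50. Now to the knob with shut fingers, keeping this yaw (pushing with the finger back).

Call:
send_rows(steps=[[[0.15, 0.98, 0, 0, 0], [0.15, 0.98, 0, 0, 0], [0.15, 0.98, 0, 0, 0], [0.15, 0.98, 0, 0, 0], [0.15, 0.98, 0, 0, 0]]])

```text
time_s: 13.63
ee_pos: [541.5, -162.6, 97.6]
ee_rot: [-179.9, 0.2, 11.0]
force: [1.4, 0.4, 0.3]
gripper_width: 60.6
gripper_force: 0.0
```

Call:
send_rows(steps=[[[0.15, 0.98, 0, 0, 0], [0.15, 0.98, 0, 0, 0], [0, 0, 0, 0, 0], [0, 0, 0, 0, 0]]])

```text
time_s: 13.97
ee_pos: [568.2, -237.3, 97.1]
ee_rot: [-179.9, 0.2, 10.8]
force: [0.8, 0.3, 0.3]
gripper_width: 34.4
gripper_force: 0.0
```

```bash
python3 -c "
from h import *
where();f=grab('scene');print(f['pixels'].shape)
cv2.imwrite('pics/s5.png',cv2.resize(f['pixels'][195:275,225:385,::-1],(800,400),interpolation=cv2.INTER_CUBIC))"
```

```text
t 13.97 jig [ -51.5 -260.5] z 97.1 rot [-1.7988e+02  1.6000e-01  1.0840e+01] dyaw -0.34 F [0.8 0.2] 0.3 w 34.4
(420, 560, 3)
```

View pics/s5.png

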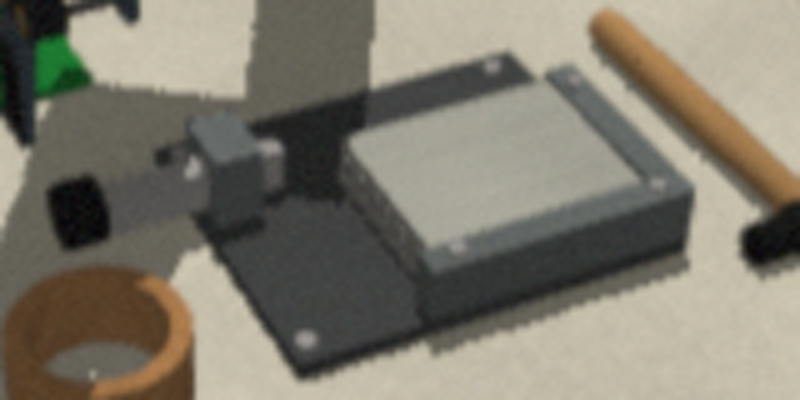

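The −y face of the stack is one even, upright face. Wait for shut fingers and descend behind the knob.

Call:
send_rows(steps=[[[0.1, 0.1, 0, 0, 0], [0, 0, 0, 0, 0], [0, 0, 0, 0, 0], [0, 0, 0.9, 0, 0], [0, 0, 0.9, 0, 0]]])

```text
time_s: 14.43
ee_pos: [575.6, -238.8, 29.5]
ee_rot: [179.8, -0.3, 11.1]
force: [0.4, 0.0, -1.6]
gripper_width: 0.4
gripper_force: 0.0
```

Call:
send_rows(steps=[[[0, 0, 0.1, 0, 0], [0, 0, 0, 0, 0], [0, -0.2, 0, 0, 0], [0, -0.2, 0, 0, 0], [0, -0.2, 0, 0, 0]]])

```text
time_s: 14.85
ee_pos: [569.9, -214.9, 25.7]
ee_rot: [179.9, -0.2, 11.0]
force: [-0.7, -0.1, 0.1]
gripper_width: 0.2
gripper_force: 0.0
```

```bash
python3 -c "
from h import *
where()"
```

```text
t 14.85 jig [ -45.5 -238.9] z 25.7 rot [179.89  -0.18  11.01] dyaw -0.16 F [-0.7 -0. ] 0.1 w 0.2
```

Call:
send_rows(steps=[[[0, -0.2, 0.1, 0, 0], [0, -0.2, 0, 0, 0], [0, -0.2, 0, 0, 0], [0, -0.2, 0, 0, 0], [0, -0.2, 0, 0, 0]]])

```text
time_s: 15.27
ee_pos: [562.8, -176.9, 21.2]
ee_rot: [179.8, -0.2, 11.1]
force: [0.4, -5.6, 5.0]
gripper_width: 0.8
gripper_force: 2.9
```

Call:
send_rows(steps=[[[0, -0.15, 0, 0, 0], [0, -0.1, 0, 0, 0], [0, -0.1, 0, 0, 0], [0, -0.1, 0, 0, 0]]])

```text
time_s: 15.6
ee_pos: [558.6, -158.5, 20.2]
ee_rot: [179.9, -0.1, 11.0]
force: [2.2, -3.9, 3.3]
gripper_width: 0.3
gripper_force: 2.4
```

```bash
python3 -c "
from h import *
where()"
```

```text
t 15.6 jig [ -45.6 -181.4] z 20.2 rot [ 1.7992e+02 -1.2000e-01  1.1020e+01] dyaw -0.16 F [ 1.4 -4.2] 3.3 w 0.3
```

Call:
send_rows(steps=[[[0, -0.08, 0, 0, 0], [0, -0.08, 0, 0, 0], [0, -0.08, 0, 0, 0], [0, 0, 0, 0, 0]]])

```text
time_s: 15.93
ee_pos: [557.7, -154.3, 20.0]
ee_rot: [179.4, -0.1, 11.3]
force: [2.3, -22.9, 1.2]
gripper_width: 0.6
gripper_force: 11.0
```

Call:
send_rows(steps=[[[0, -0.08, 0, 0, 0], [0, -0.08, 0, 0, 0], [0, 0, 0, 0, 0]]])

```text
time_s: 16.18
ee_pos: [557.8, -154.3, 20.2]
ee_rot: [178.8, -0.2, 11.5]
force: [2.9, -44.0, -3.8]
gripper_width: 0.7
gripper_force: 21.2
```

```bash
python3 -c "
from h import *
where()"
```

```text
t 16.18 jig [ -45.6 -177.1] z 20.2 rot [178.79  -0.22  11.46] dyaw 0.28 F [ -5.7 -43.7] -3.8 w 0.7
```

Hard stop at the home position. Retreat and check.

Call:
send_rows(steps=[[[0, 0.5, 0, 0, 0], [0, 0.7, 0, 0, 0], [0, 0.7, 0, 0, 0], [0, 0, -0.9, 0, 0], [0, 0, -0.9, 0, 0]]])

```text
time_s: 16.6
ee_pos: [565.8, -216.6, 88.1]
ee_rot: [-179.6, 0.5, 10.9]
force: [0.3, -0.3, 0.5]
gripper_width: -0.0
gripper_force: 0.0
```

Call:
send_rows(steps=[[[0, 0, -0.9, 0, 0], [0, 0, 0, 0, 0], [0, 0, 0, 0, 0]]])

```text
time_s: 16.85
ee_pos: [569.1, -216.5, 128.6]
ee_rot: [-180.0, -0.1, 11.0]
force: [-0.5, -0.6, 0.2]
gripper_width: 0.6
gripper_force: 0.0
```

```bash
python3 -c "
from h import *
where();f=grab('scene');g=grab('top')
o=np.zeros((600,800,3),np.uint8)
o[:300,:600]=cv2.resize(f['pixels'][195:275,225:385,::-1],(600,300),interpolation=cv2.INTER_CUBIC)
o[300:,:560]=cv2.resize(g['pixels'][150:225,215:355,::-1],(560,300),interpolation=cv2.INTER_CUBIC)
cv2.imwrite('pics/e.png',o)"
```

```text
t 16.85 jig [ -46.5 -240.3] z 128.6 rot [-1.7996e+02 -6.0000e-02  1.1000e+01] dyaw -0.18 F [-0.6 -0.5] 0.2 w 0.6
```

View pics/e.png

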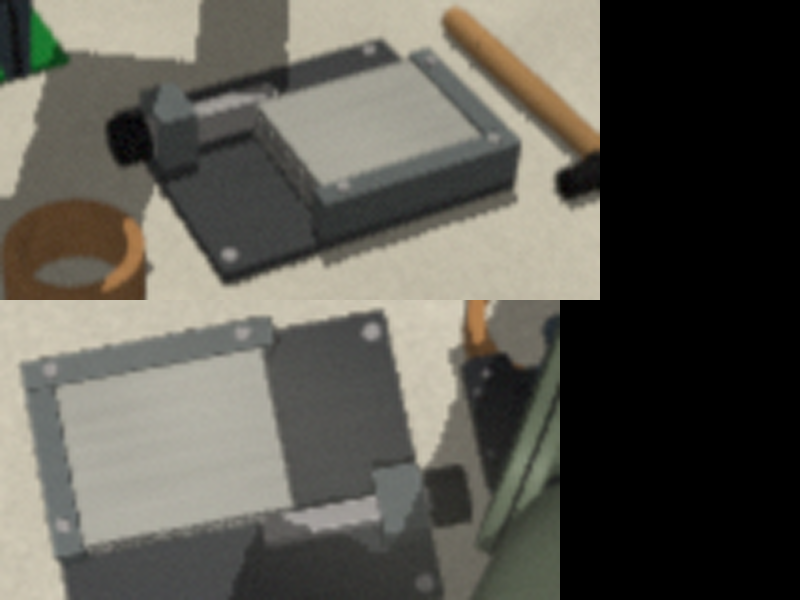

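The knob sits against its guide at (445,495), the bar lies in front of the near edge at (330,515), and the plates are flush with both fences. Handing in.

```bash
python3 -c "
from h import *
print(env.job_done())"
```

```text
the job is handed in; nothing more can be done
None
```

I pushed all four plates flush into the jig corner and pushed the slide fully home until it stopped hard. The job was handed in at about 17 s, with no other bench item touched and no verdict returned.

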